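Clamp a slate tile on edge in the counter's ratchet clamp and keep squeezing

TASK

Take the slate serving tile out of the wooden rest, stand it upright on its short edge in the blue clamp, centred and flat against the fixed jaw, and let go of it. Then pump the clamp's orange trigger against its handle until the black sprung pad meets the tile and is pushed in by about half of its 20 mm spring travel - never nearly all the way home, that cracks the slate - and finish while still holding the trigger squeezed, so that I can stone the top edge. Leave the tin, the bowl and the tub where they are.

Things in the scene. Friction and masses are not known exactly. Their poses are not given: they have to be found in the camera images.
- tile: dark slate tile 14 mm thick (x), 90 wide (y), 120 tall (z), about 0.4 kg. Origin: centre of its lower 14 x 90 mm edge; z runs up the tile, vertical when it stands upright. Starts leaning in the rest, z tilted 40 degrees, upper edge towards the right as the robot sees it and x pointing up and left; its upper 50 mm overhang the rest, free on both faces
- tile_pinch (a point): point mid-thickness and mid-width of the tile, 20 mm below its upper edge (100 mm up from its origin): a good TCP place to pinch the 14 mm thickness with the fingers pointing down along the tile; axes as the tile
- rest: light wooden sloping rest, base 130 x 84 mm, fixed to the counter. Its board backs the lower 68 mm of the tile; the tile's lower edge sits on a lip 30 mm above the counter. Origin: centre of its underside; x from the side of the tile's upper edge to that of its lower edge
- clamp: blue caulk-gun-style ratchet clamp, fixed, 225 x 74 mm, base plate 10 mm thick. Origin on its centre line at counter height; x points from the handle end to the fixed jaw, z up. Blue fixed jaw: 62 mm wide, face at x 75, top at z 77 mm. Black handle: upright bar, x -80 to -66 mm, 28 mm wide, top at z 200 mm. Orange trigger in front of it, pivot at x -45, z 105 mm
- grip_point (a point): middle of trigger crossbar and handle together when squeezed: clamp x -64, z 175 mm, axes as the clamp. Fingers from above, centred here and closing along x, squeeze crossbar and handle together: 52 mm across both when free, 32 mm squeezed. Open beyond 72 mm to let the trigger fully out; the sides here are free for fingers
- seat (a point): point on top of the clamp's base plate (z 10 mm), 7 mm in front of the fixed jaw's face: the tile's origin lies here when it stands flat against the fixed jaw with its x axis along the clamp's x (either way round); axes as the clamp
- trigger (a joint): angle of the sprung trigger: 0 free, 0.28 rad fully squeezed. Its orange crossbar (14 mm thick, 34 mm long, z 175 mm) has its front face at clamp x -28 mm free, -48 squeezed; squeezing takes 5 to 15 N there. Each full squeeze drives the ram about 8 mm (two 4 mm teeth; the first 6 to 12), if the trigger was let fully out before
- ram (a joint): travel of the toothed ram towards the fixed jaw, m; the ratchet keeps what is gained, there is no way back. Free pad's face at clamp x = 20 mm + ram; at the start 34 to 52 mm are open between pad and fixed jaw
- pad (a joint): how far the black sprung pad (50 mm wide, z 29 to 73 mm) is pushed back into the ram's head, m: 0 free, 0.020 fully home; 1 N per mm. A yellow stem, red for the last 4 mm by the pad, shows 20 mm long between pad and ram head when free and disappears as the pad is pushed in
- pad_face (a point): middle of the sprung pad's pressing face, 51 mm above the counter; axes as the clamp
- tin: closed black tin with a brass band, 100 mm diameter, 30 mm tall, beyond the work; origin: centre of its underside
- bowl: white bowl, 150 mm diameter, 55 mm tall, at one side; origin: centre of its underside
- tub: pale lidded deli tub, 102 mm diameter, 96 mm tall, at one side; origin: centre of its underside
There are look-alikes about, which are no part of the job. Of the things like the tile, leave any that is pink, red or turquoise; of the rest the larger one is meant.

How it is judged:
By the outcome, as a careful person would: the job done as asked, in the order asked, and still so for the second after the job is handed in, while the arm keeps its last pose, push and grip.
It also fails if it takes over 61 s, if anything falls off the work surface, if the arm or the gripper's body presses on something with over 40 N, if the wrist force passes 120 N, or if a joint passes its speed limit or range.

ROBOT

A 7-joint arm with a two-finger parallel gripper is mounted at the origin on the work surface. World frame = base frame: x ahead of the robot, y to its left, z up, the work surface at z = 0. Lengths are in mm, angles in rad, forces in N, time in s.
With the tool pointing down it reaches from about 400 to 875 mm from the base axis. Payload 4.4 kg.
Tool frame: the origin (TCP) lies between the finger pads, 19 mm behind the fingertips; this is the grasp point; z points along the fingers, y is the line along which they close (so a half turn about z gives the same grasp; the last joint's range is limited). The gripper opens to 85 mm and grips with 20 to 120 N. Pads are 22 mm wide; open, the fingers measure 114 mm over their backs; the gripper's body (76 mm by 85 mm) begins 54 mm behind the grasp point. The pads swing forward as they close: fully open they stand 13 mm farther back than shut.
Start: joints at [-1.324, 0.628, 0.038, 1.517, -0.027, 0.996, -0.02], TCP at [199.997, 618.481, 250.013] pointing down, gripper open.
Joint ranges: [-3.06, 3.06], [-0.37, 2.12], [-1.25, 1.32], [0.18, 2.47], [-1.1, 4.24], [0.23, 1.98], [-2.94, 2.94]. Speed limits (rad/s): [2.57, 2.57, 3.14, 3.14, 3.14, 3.14, 3.14].

INTERFACE

Orientations are given as [roll, pitch, yaw] about the fixed x, y, z axes, in that order (R = Rz(yaw) Ry(pitch) Rx(roll)).
In Python, from cell import ctrl gives the robot as it stands. The module is installed in compiled form; this text tells all that it offers.
- The arm moves only by the tool step_arm, never from a script. Its argument "commands" is one flat list of numbers, 7 for each row, row after row: the shift along the tool's x, y, z in cm, then the turn, a rotation vector about the tool's x, y, z in rad, then the opening, from 0 (shut) to 1 (fully open). A call has 1 to 10 rows; each row is the pose to reach, as a shift and turn from the pose commanded when the call began, along the tool's axes at that moment; what a row does not reach only later rows make up. A row lasts 1/10 s, in which the tool goes at most 50 mm and 8.59 degrees, less where a joint would pass 70% of its speed; a pose out of reach is approached as far as the arm can. A call with a gripper value outside its range is refused whole. The fingers move at their own pace and stop on an object; the grip force is fixed at half the most. Time passes only in rows, so rows that repeat a pose let the fingers close. It gives the time, the measured TCP pose, the force, the opening and the grip force at its end, in the units of the state.
- ctrl.read_state(): the state, without advancing time (a new reading comes with each control period).
- ctrl.get_image(name): name is "scene" or "side" or "wrist"; returns a dict with "image" (384x512x3 uint8, red, green, blue), "range_z" (384x512 float32, mm along the optical axis (not along the pixel's ray), 0 where there is no reading), "vfov" (degrees; the focal length in pixels is half the picture's height over the tangent of half this angle, whatever the lens; pixels are square), "cx", "cy" (the principal point, pixels), "D" ([k1, k2, p1, p2, k3] as OpenCV has them; the pictures are not rectified), "world_to_cam" (4x4, takes a point from world to camera coordinates). Camera axes: x right, y down, z forward; pixel columns grow to the right and rows downward; lengths in mm; the calibration is good to about 2 mm. A picture is of the moment at which its call begins.
- ctrl.finish_job(): hands the job in; it is judged then, once.
The state is a dict: "clock": time; "qpos": joint angles; "qd": joint speeds; "tau": joint torques, N m; "eef_pos": TCP position; "tool_rot": TCP orientation; "force": force on the tool from outside, world axes, zero at the start; "torque": the same for the moment, N m; "width": finger opening in mm; "gripper_force": force on a finger pad.
Only numpy, scipy, OpenCV 4.12 (cv2) and the standard library are available. Lean on these libraries where they do the work, as an engineer would, in place of code of your own. Each camera call takes 0.05 s, during which the arm holds its last target. There are 200 camera calls.

## Working session

There is one attempt and no reset: what is moved stays moved. The work goes in short steps, Python scripts to look and compute and a tool call to move; the robot and the scene stay as the last step left them, time stands still between calls to the robot, and variables do not carry over. Pictures are saved under pics/ and viewed, at most 10 in all, crops included, and the job is handed in when it is done.

Besides the shell and the picture viewer there is one more tool, called as name(argument=value, ...) on one line, values as JSON. step_arm: Moves the arm, as the interface text tells. Its arguments: {"type":"object","properties":{"commands":{"type":"array"}},"required":["commands"]}

```bash
mkdir -p pics
cat > h.py <<'E'
import numpy as np, cv2
from scipy.spatial.transform import Rotation as R
from cell import ctrl
def K(d):
    h,w=d["image"].shape[:2]; f=h/2/np.tan(np.radians(d["vfov"])/2)
    return np.array([[f,0,d["cx"]],[0,f,d["cy"]],[0,0,1.]])
def cloud(d):
    h,w=d["image"].shape[:2]
    u,v=np.meshgrid(np.arange(w),np.arange(h))
    p=cv2.undistortPoints(np.stack([u.ravel(),v.ravel()],1).astype(np.float64)[:,None],K(d),np.array(d["D"],float))[:,0]
    z=d["range_z"].ravel().astype(float)
    c=np.c_[p*z[:,None],z]
    T=np.linalg.inv(np.array(d["world_to_cam"]))
    W=c@T[:3,:3].T+T[:3,3]; W[z<=0]=np.nan
    return W.reshape(h,w,3)
def ray(d,px,z):
    p=cv2.undistortPoints(np.array(px,float).reshape(-1,1,2),K(d),np.array(d["D"],float))[:,0]
    T=np.linalg.inv(np.array(d["world_to_cam"])); v=np.c_[p,np.ones(len(p))]@T[:3,:3].T
    return T[:3,3]+v*((z-T[2,3])/v[:,2])[:,None]
def proj(d,P):
    T=np.array(d["world_to_cam"]); P=np.atleast_2d(P).astype(float)
    return cv2.projectPoints(P,cv2.Rodrigues(T[:3,:3])[0],T[:3,3],K(d),np.array(d["D"],float))[0][:,0]
def save(n,im): cv2.imwrite("pics/"+n+".png",cv2.cvtColor(np.ascontiguousarray(im),cv2.COLOR_RGB2BGR))
E
python3 - <<'E'
from h import *
a=ctrl.get_image("scene");b=ctrl.get_image("side")
import pickle;pickle.dump((a,b),open("d0.pkl","wb"))
save("s0",a["image"]);save("s1",b["image"])
for d in(a,b):
    print(d["vfov"],d["cx"],d["cy"],d["D"],np.linalg.inv(d["world_to_cam"])[:3,3])
print(ctrl.read_state())
E
```

```text
42.219301798378936 257.1712523251609 192.25376859258395 [-0.16708156  0.          0.          0.          0.        ] [1162.89103684 -496.42759636 1212.33546587]
53.70235399971559 257.1627883169268 190.38866921237133 [-0.12554411  0.          0.          0.          0.        ] [ -69.82732404 -861.67529612  981.40373017]
{'clock': 0.1, 'qpos': array([-1.32380843,  0.62925447,  0.03847935,  1.51826086, -0.02701688,
        0.99633031, -0.01999885]), 'qd': array([ 0.00115859, -0.00326459,  0.0005594 , -0.00257366, -0.00096721,
        0.0018826 , -0.00013665]), 'tau': array([ 3.10697396e-03, -5.64520025e+01,  1.23048339e+00, -1.93971312e+01,
        1.13528103e-02,  5.43107992e-03,  2.66346603e-06]), 'eef_pos': array([199.83378318, 617.95801166, 249.18340567]), 'tool_rot': array([-3.13985871e+00,  2.38513576e-05,  2.82876892e+00]), 'force': array([-0.34105486,  0.11993197, -0.10758624]), 'torque': array([ 0.01721402,  0.00888928, -0.01766016]), 'gripper_force': 0.0, 'width': 85.28594180018925}
```

View pics/s0.png

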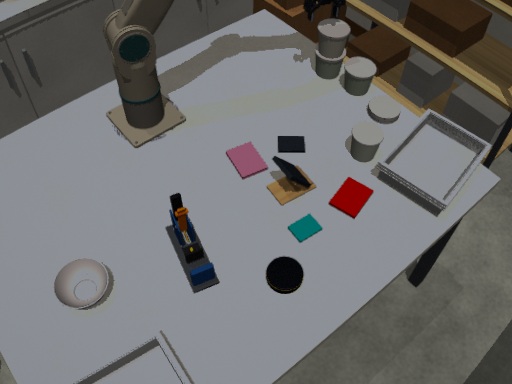

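View pics/s1.png

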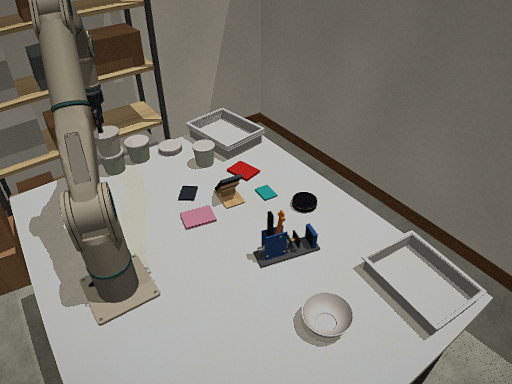

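Scene view: the slate leans in the rest near (290,172), and the clamp runs from its handle at (178,202) to its blue jaw at (203,272). The small black tile at (291,144) and the pink, red and turquoise ones are decoys. The side view shows the rest at (230,192) and the clamp at (286,240).

Run:
```python
from h import *
import pickle
a,b=pickle.load(open("d0.pkl","rb"))
for n,d,box in(("scene",a,[(150,180,240,300),(255,145,330,210)]),("side",b,[(240,200,330,270),(205,165,255,215)])):
    W=cloud(d);hsv=cv2.cvtColor(d["image"],cv2.COLOR_RGB2HSV)
    H,S,V=[hsv[...,i].astype(int) for i in range(3)]
    def rep(t,m,bx):
        k=np.zeros(m.shape,bool);k[bx[1]:bx[3],bx[0]:bx[2]]=1
        P=W[m&k];P=P[~np.isnan(P[:,0])]
        if len(P)<4: print(n,t,len(P));return P
        print(n,t,len(P),"med",np.median(P,0).round(),"min",np.percentile(P,3,0).round(),"max",np.percentile(P,97,0).round());return P
    c,r=box
    blue=(H>100)&(H<130)&(S>130)&(V>40)
    P=rep("blue",blue,c); 
    rep("bluejawtop",blue&(abs(W[...,2]-77)<6),c)
    O=rep("orange",(H<18)&(S>170)&(V>100),c)
    T=rep("tall>185",(W[...,2]>185)&(W[...,2]<215),c)
    base=rep("base z10",(abs(W[...,2]-10)<5)&(V<120),c)
    if len(base)>10:
        q=cv2.minAreaRect(base[:,:2].astype(np.float32));print(" rect",q)
    t=rep("dark tile",(V<70)&(W[...,2]>30),r)
    if len(t)>10:
        m=np.median(t,0);u=t[np.linalg.norm(t-m,axis=1)<90];m=u.mean(0);s,vv=np.linalg.svd(u-m)[1:];print(" pca",m.round(),(s/len(u)**.5).round(1),vv.round(3).tolist())
    w=rep("wood",(H>8)&(H<25)&(S>80)&(V>80),r)
    lo=w[w[:,2]<40] if len(w) else w
    if len(lo)>5: print(" woodrect",cv2.minAreaRect(lo[:,:2].astype(np.float32)))
    im=d["image"];x0,y0,x1,y1=(min(c[0],r[0]),min(c[1],r[1]),max(c[2],r[2]),max(c[3],r[3]))
    globals()["crop_"+n]=[cv2.resize(im[q[1]:q[3],q[0]:q[2]],(390,390)) for q in box]
save("crops",np.hstack(crop_scene))
```

```text
scene blue 460 med [ 628. -204.   70.] min [ 471. -239.   18.] max [ 639. -165.  119.]
scene bluejawtop 146 med [ 626. -210.   77.] min [ 532. -239.   72.] max [ 637. -183.   81.]
scene orange 48 med [ 514. -182.  181.] min [ 507. -196.  175.] max [ 520. -166.  196.]
scene tall>185 112 med [ 481. -176.  196.] min [ 471. -190.  186.] max [ 519. -161.  203.]
scene base z10 797 med [ 565. -201.   11.] min [ 433. -243.    6.] max [ 648. -143.   14.]
 rect ((507.675537109375, -179.3111572265625), (76.51211547851562, 289.8768310546875), 75.45325469970703)
scene dark tile 451 med [553. 169.  97.] min [497. 139.  40.] max [584. 218. 126.]
 pca [549. 172.  92.] [38.6 26.7  6. ] [[0.382, 0.556, -0.738], [0.906, -0.382, 0.181], [0.181, 0.738, 0.65]]
scene wood 510 med [547. 155.   8.] min [495. 122.   3.] max [582. 235.  38.]
 woodrect ((537.83349609375, 184.80746459960938), (128.9805450439453, 87.44281005859375), 83.39453125)
side blue 588 med [ 486. -192.   77.] min [ 451. -239.   21.] max [ 625. -154.  119.]
side bluejawtop 107 med [ 516. -196.   78.] min [ 454. -238.   72.] max [ 632. -156.   82.]
side orange 39 med [ 508. -186.  182.] min [ 500. -195.  107.] max [ 515. -167.  197.]
side tall>185 67 med [ 476. -179.  196.] min [ 468. -191.  186.] max [ 518. -162.  203.]
side base z10 639 med [ 549. -199.   11.] min [ 431. -240.    6.] max [721. -44.  14.]
 rect ((615.812255859375, -92.83988952636719), (347.0679626464844, 294.50701904296875), 65.69947814941406)
side dark tile 176 med [519. 156. 104.] min [490. 136.  36.] max [569. 211. 127.]
 pca [523. 162.  96.] [35.3 24.   4.9] [[-0.339, 0.563, -0.754], [-0.919, -0.026, 0.393], [-0.201, -0.826, -0.526]]
side wood 323 med [531. 165.  11.] min [497. 123.   6.] max [573. 220.  78.]
 woodrect ((537.7320556640625, 181.33145141601562), (130.54287719726562, 82.71127319335938), 82.9983139038086)
```

View pics/crops.png

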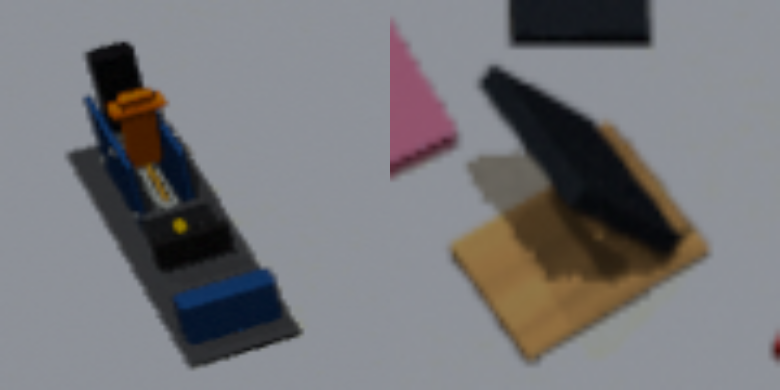

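The crops show the tile's upper edge overhanging on the right (-y) side of the rest, and the clamp yawed about -14.5° with its trigger free.

```bash
cat >> h.py <<'E'
def tileR(yaw):
    x=np.array([np.cos(yaw),np.sin(yaw),0]);c,s=np.cos(np.radians(40)),np.sin(np.radians(40));u=np.array([0,0,1.])
    tx=c*x+s*u; tz=c*u-s*x; return np.c_[tx,np.cross(tz,tx),tz]
def toolR(z,y): z=np.array(z,float);y=np.array(y,float);return np.c_[np.cross(y,z),y,z]
def delta(p,Rt,st=None):
    st=st or ctrl.read_state();R0=R.from_euler("xyz",st["tool_rot"]).as_matrix()
    print("shift cm",(R0.T@(np.array(p)-st["eef_pos"])/10).round(2),"rotvec",R.from_matrix(R0.T@Rt).as_rotvec().round(4))
E
python3 - <<'E'
from h import *
import pickle
a,b=pickle.load(open("d0.pkl","rb"))
T=tileR(np.radians(83.2)); print(T.round(3))
for d,r in((a,(255,145,330,210)),(b,(205,165,255,215))):
    W=cloud(d);V=d["image"].max(2);k=np.zeros(V.shape,bool);k[r[1]:r[3],r[0]:r[2]]=1
    P=W[k&(V<60)&(W[...,2]>35)]; Q=P@T
    Q=Q[np.abs(Q-np.median(Q,0)).max(1)<90]
    for i in range(3): print("xyz"[i],np.percentile(Q[:,i],[1,5,25,50,75,95,99]).round(1))
    h=np.histogram(Q[:,0],bins=np.arange(150,300,4));print([(int(e),int(n)) for e,n in zip(h[1],h[0]) if n])
E
```

```text
[[ 0.091 -0.993 -0.076]
 [ 0.761  0.118 -0.638]
 [ 0.643  0.     0.766]]
x [222.5 228.  236.4 243.1 244.3 245.  245.5]
y [-558.7 -557.3 -552.8 -529.9 -499.8 -476.  -470.8]
z [-150.2 -142.8 -111.8  -75.1  -42.3  -37.3  -35.1]
[(210, 2), (214, 1), (218, 2), (222, 10), (226, 12), (230, 43), (234, 64), (238, 59), (242, 241), (246, 1)]
x [220.8 221.3 231.  231.7 236.4 242.5 244. ]
y [-549.1 -542.2 -518.1 -492.3 -471.7 -467.6 -466.8]
z [-142.9 -127.9  -96.2  -62.3  -41.2  -35.4  -32.8]
[(218, 13), (222, 2), (230, 70), (234, 13), (238, 15), (242, 12)]
```

Run:
```python
from h import *
T=tileR(np.radians(83.2)); p=T@[237.5,-513,-54.5]; print(p)
delta(p+110*T[:,2],toolR(-T[:,2],T[:,0]))
```

```text
[535.08111628 154.69998825 110.91263515]
shift cm [-47.52 -40.69   5.47] rotvec [-0.6976  0.0676 -0.1863]
```

step_arm(commands=[-47.5,-40.7,5.5,-0.698,0.068,-0.186,1,-47.5,-40.7,5.5,-0.698,0.068,-0.186,1,-47.5,-40.7,5.5,-0.698,0.068,-0.186,1,-47.5,-40.7,5.5,-0.698,0.068,-0.186,1,-47.5,-40.7,5.5,-0.698,0.068,-0.186,1,-47.5,-40.7,5.5,-0.698,0.068,-0.186,1,-47.5,-40.7,5.5,-0.698,0.068,-0.186,1,-47.5,-40.7,5.5,-0.698,0.068,-0.186,1,-47.5,-40.7,5.5,-0.698,0.068,-0.186,1,-47.5,-40.7,5.5,-0.698,0.068,-0.186,1])

```text
clock: 1.1
eef_pos: [340.1, 415.0, 265.8]
tool_rot: [2.504, -0.043, 3.04]
force: [0.9, 0.6, -0.8]
width: 85.6
gripper_force: 0.0
```

Run:
```python
from h import *
T=tileR(np.radians(83.2)); p=T@[237.5,-513,-54.5]
delta(p+110*T[:,2],toolR(-T[:,2],T[:,0]))
print(ctrl.read_state()["qpos"])
```

```text
shift cm [-22.19 -28.54 -13.54] rotvec [-0.0609 -0.0448 -0.0129]
[-0.18140539  0.41758398 -0.63083576  2.22308754 -1.06786313  0.23719077
  1.74933017]
```

step_arm(commands=[-22.2,-28.5,-13.5,-0.06,-0.045,-0.013,1,-22.2,-28.5,-13.5,-0.06,-0.045,-0.013,1,-22.2,-28.5,-13.5,-0.06,-0.045,-0.013,1,-22.2,-28.5,-13.5,-0.06,-0.045,-0.013,1,-22.2,-28.5,-13.5,-0.06,-0.045,-0.013,1,-22.2,-28.5,-13.5,-0.06,-0.045,-0.013,1,-22.2,-28.5,-13.5,-0.06,-0.045,-0.013,1,-22.2,-28.5,-13.5,-0.06,-0.045,-0.013,1,-22.2,-28.5,-13.5,-0.06,-0.045,-0.013,1,-22.2,-28.5,-13.5,-0.06,-0.045,-0.013,1])

```text
clock: 2.1
eef_pos: [526.2, 84.5, 194.4]
tool_rot: [2.446, -0.002, 3.02]
force: [-0.3, 0.7, -0.4]
width: 85.1
gripper_force: 0.0
```

Run:
```python
from h import *
T=tileR(np.radians(83.2)); p=T@[237.5,-513,-54.5]
delta(p+110*T[:,2],toolR(-T[:,2],T[:,0]))
print(ctrl.read_state()["qpos"])
d=ctrl.get_image("wrist");save("w1",d["image"])
import pickle;pickle.dump(d,open("w1.pkl","wb"))
```

```text
shift cm [-0.05  0.06 -0.05] rotvec [-0.0026  0.0003 -0.0037]
[ 0.51439498  0.68280789 -0.48594997  1.99488515 -0.69350959  0.64846083
  2.1591538 ]
```

View pics/w1.png

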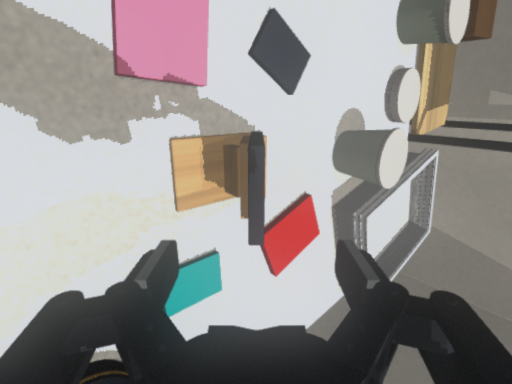

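The wrist view shows the tile edge-on at columns 248-265, rows 131-245. That is midway between the fingertips, which stand near columns 175 and 340. I'll measure its edge from this view.

Run:
```python
from h import *
import pickle
d=pickle.load(open("w1.pkl","rb"));W=cloud(d);V=d["image"].max(2)
k=np.zeros(V.shape,bool);k[125:255,238:275]=1
T=tileR(np.radians(83.2));Q=(W[k&(V<75)])@T;Q=Q[~np.isnan(Q[:,0])]
Q=Q[Q[:,2]>-50]
print(len(Q));
for i in range(3):print(np.percentile(Q[:,i],[1,5,50,95,99]).round(1))
print("slope dx/dy",np.polyfit(Q[:,1],Q[:,0],1))
```

```text
271
[230.4 230.5 233.  237.1 240.4]
[-516.4 -506.2 -480.1 -466.5 -466.3]
[-47.2 -44.1 -39.7 -38.8 -38.4]
slope dx/dy [7.97104335e-02 2.71569187e+02]
```

Run:
```python
from h import *
import pickle
d=pickle.load(open("w1.pkl","rb"));W=cloud(d)
k=np.zeros(W.shape[:2],bool);k[115:260,225:285]=1
T=tileR(np.radians(83.2));Q=W@T;m=k&(Q[...,2]>-60)&(np.abs(Q[...,0]-237)<20)
P=Q[m];P=P[P[:,2]>np.percentile(P[:,2],60)-6]
for i in range(3):print(len(P),np.percentile(P[:,i],[1,5,50,95,99]).round(1))
for y in range(-565,-460,10):
    s=P[(abs(P[:,1]-y)<5)]
    if len(s)>5:print(y,len(s),s[:,0].min().round(1),s[:,0].max().round(1),np.median(s[:,2]).round(1))
```

```text
1654 [230.  230.7 237.  243.1 243.8]
1654 [-554.1 -549.6 -506.6 -469.6 -466.9]
1654 [-41.6 -40.8 -39.6 -38.6 -38.1]
-555 78 230.5 243.1 -39.5
-545 156 229.8 243.1 -39.5
-535 169 229.8 243.1 -39.4
-525 175 230.0 243.9 -39.5
-515 188 230.1 243.9 -39.6
-505 192 230.2 243.8 -39.6
-495 200 230.3 243.7 -39.7
-485 201 230.5 243.7 -39.6
-475 209 230.6 243.6 -39.6
-465 86 230.6 243.7 -39.8
```

step_arm(commands=[0.1,0,4,0,0,-0.004,1,0.15,0,8,0,0,-0.004,1,0.15,0,11.3,0,0,-0.004,1,0.15,0,11.3,0,0,-0.004,1,0.15,0,11.3,0,0,-0.004,0,0.15,0,11.3,0,0,-0.004,0,0.15,0,11.3,0,0,-0.004,0,0.15,0,11.3,0,0,-0.004,0,0.15,0,11.3,0,0,-0.004,0,0.15,0,11.3,0,0,-0.004,0])

```text
clock: 3.15
eef_pos: [533.6, 156.3, 108.6]
tool_rot: [2.447, 0.003, 3.024]
force: [-1.6, -5.3, 6.2]
width: 13.5
gripper_force: 59.5
```

step_arm(commands=[0,0,-1.5,0,0,0,0,0,0,-4,0,0,0,0,0,0,-7,0,0,0,0,0,0,-10,0,0,0,0,0,0,-13,0,0,0,0,0,0,-15,0,0,0,0,0,0,-15,0,0,0,0])

```text
clock: 3.85
eef_pos: [522.9, 59.3, 224.2]
tool_rot: [2.45, 0.005, 3.021]
force: [1.1, -0.8, -4.8]
width: 13.5
gripper_force: 59.3
```

Run:
```python
from h import *
import pickle
a,b=pickle.load(open("d0.pkl","rb"))
fit=[]
for n,d,c in(("scene",a,(150,180,240,300)),("side",b,(240,200,330,270))):
    W=cloud(d);hsv=cv2.cvtColor(d["image"],cv2.COLOR_RGB2HSV);H,S,V=[hsv[...,i].astype(int) for i in range(3)]
    k=np.zeros(V.shape,bool);k[c[1]:c[3],c[0]:c[2]]=1
    base=W[k&(abs(W[...,2]-10)<4)&(V<110)&(abs(W[...,0]-540)<125)&(abs(W[...,1]+193)<60)].astype(np.float32)[:,:2]
    r=cv2.minAreaRect(base);print(n,"base",r)
    ax=np.array([np.cos(np.radians(-14.5)),np.sin(np.radians(-14.5))]);ay=np.array([-ax[1],ax[0]])
    def ext(t,m):
        P=W[k&m];
        q=P[:,:2]@np.c_[ax,ay];print("  ",t,len(P),"u",np.percentile(q[:,0],[1,5,50,95,99]).round(1),"v",np.percentile(q[:,1],[1,5,50,95,99]).round(1));return P
    ext("base",(abs(W[...,2]-10)<4)&(V<110)&(abs(W[...,0]-540)<125)&(abs(W[...,1]+193)<60))
    blue=(H>100)&(H<130)&(S>130)&(V>40)
    P=ext("jawtop",blue&(abs(W[...,2]-77)<3.5)&(W[...,0]>590))
    if len(P)>20: 
        print("   jaw rect",cv2.minAreaRect(P[:,:2].astype(np.float32)))
        e=np.linalg.svd(P[:,:2]-P[:,:2].mean(0))[2][0];print("   jaw yaw",np.degrees(np.arctan2(e[1],e[0])))
    ext("jawall",blue&(W[...,2]>20)&(W[...,0]>590))
    ext("handletop",(abs(W[...,2]-200)<3)&(S<140)&(V<90))
    ext("crossbar",(H<18)&(S>170)&(V>90)&(W[...,2]>165))
print(ctrl.read_state()["qpos"])
```

```text
Traceback (most recent call last):
cv2.error: OpenCV(4.12.0) /io/opencv/modules/imgproc/src/convhull.cpp:143: error: (-215:Assertion failed) total >= 0 && (depth == CV_32F || depth == CV_32S) in function 'convexHull'
```

```bash
cat > m.py <<'E'
from h import *
import pickle
a,b=pickle.load(open("d0.pkl","rb"))
for n,d,c in(("scene",a,(150,180,240,300)),("side",b,(240,200,330,270))):
    W=cloud(d);hsv=cv2.cvtColor(d["image"],cv2.COLOR_RGB2HSV);H,S,V=[hsv[...,i].astype(int) for i in range(3)]
    k=np.zeros(V.shape,bool);k[c[1]:c[3],c[0]:c[2]]=1
    ax=np.array([np.cos(np.radians(-14.5)),np.sin(np.radians(-14.5))]);ay=np.array([-ax[1],ax[0]])
    def ext(t,m):
        P=W[k&m];
        if len(P)<8: print(t,len(P));return
        q=P[:,:2]@np.c_[ax,ay];print(n,t,len(P),"u",np.percentile(q[:,0],[1,5,50,95,99]).round(1),"v",np.percentile(q[:,1],[1,5,50,95,99]).round(1))
        r=cv2.minAreaRect(np.ascontiguousarray(q,np.float32));print("   rect",np.round(r[0],1),np.round(r[1],1),round(r[2],1))
    ext("base",(abs(W[...,2]-10)<4)&(V<110)&(abs(W[...,0]-540)<125)&(abs(W[...,1]+193)<60))
    blue=(H>100)&(H<130)&(S>130)&(V>40)
    ext("jawtop",blue&(abs(W[...,2]-77)<3.5)&(W[...,0]>590))
    ext("jawall",blue&(W[...,2]>20)&(W[...,0]>590))
    ext("handletop",(abs(W[...,2]-200)<3)&(S<140)&(V<90))
    ext("crossbar",(H<18)&(S>170)&(V>90)&(W[...,2]>165))
print(ctrl.read_state()["qpos"])
E
python3 m.py
```

```text
scene base 731 u [459.6 477.5 597.  676.8 679.8] v [-84.  -82.7 -65.5 -11.9  -9.8]
   rect [567.8 -46.6] [227.2  75.7] 0.3
scene jawtop 113 u [650.9 652.  659.1 665.7 666.7] v [-77.1 -73.8 -48.  -21.7 -18.2]
   rect [659.  -47.8] [60.3 17.5] 88.3
scene jawall 336 u [651.4 653.6 664.6 666.9 668. ] v [-77.1 -74.9 -47.7 -21.3 -18.5]
   rect [659.1 -47.7] [60.5 19.3] 89.5
scene handletop 43 u [496.5 497.8 503.7 509.7 509.9] v [-59.  -58.1 -46.7 -35.2 -34.3]
   rect [503.6 -46.5] [25.  13.6] 83.0
scene crossbar 55 u [537.6 538.4 544.  547.7 549.1] v [-62.9 -61.3 -48.5 -32.1 -31.4]
   rect [543.4 -47.1] [32.2 11.1] 87.8
side base 548 u [457.6 462.3 576.6 651.6 676. ] v [-84.8 -83.6 -65.5 -25.8 -16.9]
   rect [567.8 -51.3] [224.2  75.9] 2.6
side jawtop 45 u [649.9 650.5 655.9 663.2 663.8] v [-77.  -76.3 -50.5 -20.8 -19. ]
   rect [656.7 -48. ] [58.2 14.1] 89.9
side jawall 87 u [649.  650.2 655.9 662.4 663.8] v [-80.5 -79.5 -70.9 -25.  -19.2]
   rect [656.8 -49.9] [62.2 14.7] 88.9
side handletop 14 u [497.  497.2 500.9 505.9 506.6] v [-62.2 -61.6 -50.7 -37.  -36.1]
   rect [501.2 -49. ] [26.8  9.3] 86.1
side crossbar 38 u [534.7 535.  539.5 543.2 544.5] v [-63.9 -63.7 -52.4 -34.6 -33.2]
   rect [539.6 -48.4] [31.2  9.6] 87.4
[ 0.54667911  0.62643963 -0.45859436  1.9704605  -0.66460569  0.7399641
  2.14578356]
```

```bash
cat >> h.py <<'E'
YAW=np.radians(-14.7); O=575*np.array([np.cos(np.radians(-14.5)),np.sin(np.radians(-14.5))])-48*np.array([-np.sin(np.radians(-14.5)),np.cos(np.radians(-14.5))])
def C(x,y,z,yaw=None): # clamp -> world
    w=YAW if yaw is None else yaw
    return np.array([O[0]+x*np.cos(w)-y*np.sin(w),O[1]+x*np.sin(w)+y*np.cos(w),z])
def Rc(): return toolR([0,0,-1],[np.cos(YAW),np.sin(YAW),0])
E
sed -i 's/-48\*np.array/+(-48)*np.array/' h.py
python3 - <<'E'
from h import *
print(O,C(68,0,10));print(delta(C(66,0,250),Rc()))
E
```

```text
[ 544.66665302 -190.43958907] [ 610.44086021 -207.6951293    10.        ]
shift cm [-11.7  -17.98 -18.16] rotvec [ 0.5175 -0.5843  1.6332]
None
```

step_arm(commands=[-11.7,-18,-18.2,0.517,-0.584,1.633,0,-11.7,-18,-18.2,0.517,-0.584,1.633,0,-11.7,-18,-18.2,0.517,-0.584,1.633,0,-11.7,-18,-18.2,0.517,-0.584,1.633,0,-11.7,-18,-18.2,0.517,-0.584,1.633,0,-11.7,-18,-18.2,0.517,-0.584,1.633,0,-11.7,-18,-18.2,0.517,-0.584,1.633,0,-11.7,-18,-18.2,0.517,-0.584,1.633,0,-11.7,-18,-18.2,0.517,-0.584,1.633,0,-11.7,-18,-18.2,0.517,-0.584,1.633,0])

```text
clock: 4.85
eef_pos: [607.3, -202.3, 245.9]
tool_rot: [3.049, -0.092, 1.598]
force: [-0.5, 0.8, -3.6]
width: 13.7
gripper_force: 59.3
```

Run:
```python
from h import *
print(delta(C(66,0,250),Rc()),ctrl.read_state()["qpos"])
```

```text
shift cm [-0.45  0.15 -0.44] rotvec [ 0.0793 -0.1043  0.2791]
None [ 0.13845015  0.61567391  0.33159495  1.61205027 -0.39192625  0.93069772
  0.66566744]
```

step_arm(commands=[-0.4,0.1,-0.4,0.079,-0.104,0.279,0,-0.4,0.1,-0.4,0.079,-0.104,0.279,0,-0.4,0.1,-0.4,0.079,-0.104,0.279,0,-0.4,0.1,-0.4,0.079,-0.104,0.279,0,-0.4,0.1,-0.4,0.079,-0.104,0.279,0])

```text
clock: 5.35
eef_pos: [608.1, -208.9, 250.8]
tool_rot: [3.137, -0.002, 1.32]
force: [0.4, -0.1, -4.2]
width: 13.3
gripper_force: 59.4
```

Run:
```python
from h import *
import pickle
print(delta(C(66,0,250),Rc()))
d=ctrl.get_image("wrist");e=ctrl.get_image("scene");f=ctrl.get_image("side")
pickle.dump((d,e,f),open("w2.pkl","wb"));save("w2",d["image"])
```

```text
shift cm [ 0.18 -0.    0.08] rotvec [ 0.0043 -0.0017  0.0054]
None
```

View pics/w2.png

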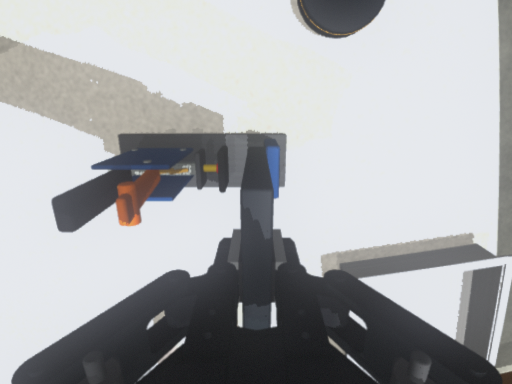

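The wrist view shows the clamp with its base at columns 120-285, rows 133-188. The jaw is at columns 267-279, the pad at 218-228, and the yellow stem at 203-217. The held tile is at columns 243-273. I'll measure all of these in the clamp frame.

```bash
cat > m2.py <<'E'
from h import *
import pickle
d=pickle.load(open("w2.pkl","rb"))[0]
W=cloud(d);hsv=cv2.cvtColor(d["image"],cv2.COLOR_RGB2HSV);H,S,V=[hsv[...,i].astype(int) for i in range(3)]
M=np.array([[np.cos(YAW),-np.sin(YAW)],[np.sin(YAW),np.cos(YAW)]])
L=W.copy();L[...,:2]=(W[...,:2]-O)@M
v,u=np.mgrid[:384,:512]
def ext(t,m):
    P=L[m]
    if len(P)<8: print(t,len(P));return
    print(t,len(P),*["%s %s"%("xyz"[i],np.percentile(P[:,i],[1,5,50,95,99]).round(1)) for i in range(3)])
    r=cv2.minAreaRect(np.ascontiguousarray(P[:,:2],np.float32));print("   rect",np.round(r[0],1),np.round(r[1],1),round(r[2],1))
reg=(v<240)&(u>40)&(u<300)
ext("base",reg&(abs(L[...,2]-10)<4)&(V<110)&(S<80))
blue=(H>100)&(H<130)&(S>130)&(V>40)
ext("jawtop",reg&blue&(u>255)&(abs(L[...,2]-77)<6))
ext("handle",reg&(abs(L[...,2]-200)<5)&(V<90)&(S<120))
ext("bar",reg&(H<14)&(S>150)&(V>90)&(L[...,2]>165))
ext("pad",reg&(u>212)&(u<236)&(L[...,2]>60)&(L[...,2]<80))
ext("yellow",reg&(u>198)&(u<222)&(H>16)&(H<35)&(S>120))
ext("redstem",reg&(u>198)&(u<222)&((H<10)|(H>170))&(S>120))
t=(u>238)&(u<285)&(v>140)&(v<330)&(V<110)&(L[...,2]>140)&(L[...,2]<280)
ext("tile",t)
for z in range(150,270,15):
    P=L[t&(abs(L[...,2]-z)<7)]
    if len(P)>5:print(z,len(P),P.min(0).round(1),P.max(0).round(1))
E
python3 m2.py
```

```text
base 2335 x [-115.7 -109.   -18.4   67.4   79.2] y [-25.6 -15.2  26.3  37.4  37.9] z [ 8.1  8.9 10.4 11.7 12.3]
   rect [30.3 47.8] [301.4 147. ] 34.3
jawtop 270 x [80.3 81.4 86.5 89.4 89.8] y [-24.4 -20.2   7.6  24.6  27. ] z [76.  76.4 77.6 78.6 79.3]
   rect [84.8  1.6] [10.  54.7] 1.9
handle 249 x [-68.4 -67.7 -65.4  69.3  71.4] y [-7.3 -5.   8.2 43.2 43.2] z [195.1 195.3 197.7 203.6 204.6]
   rect [-0.9 28.1] [146.9  24.1] 20.9
bar 159 x [-37.1 -36.3 -31.6 -28.3 -27.9] y [-13.  -12.   12.   17.5  17.9] z [178.  178.6 181.1 194.5 194.9]
   rect [-32.5   2.3] [ 8.9 31.5] 2.2
pad 338 x [22.3 23.1 27.  30.2 30.3] y [-22.  -19.8   3.3  24.6  25.8] z [60.6 62.7 72.7 74.3 74.6]
   rect [26.3  2. ] [ 8.2 48.6] 0.3
yellow 74 x [nan nan nan nan nan] y [nan nan nan nan nan] z [nan nan nan nan nan]
   rect [9.6 2.4] [14.5  6. ] 0.6
redstem 7
tile 6114 x [57.8 59.2 66.3 75.2 78. ] y [-26.6 -21.   13.9  43.4  43.7] z [168.3 214.4 268.8 270.2 278.4]
   rect [68.7  7.8] [24.6 73.3] 3.8
150 19 [ 59.1  42.1 150.1] [ 72.2  42.9 156.4]
165 43 [ 59.3  41.4 158.1] [ 72.8  43.1 172. ]
180 63 [ 59.   41.7 173.3] [ 72.7  43.3 186.6]
195 80 [ 58.8  41.7 188.2] [ 72.6  43.3 201.8]
210 101 [ 58.7  41.7 203.3] [ 72.3  43.4 217. ]
225 126 [ 58.8  42.2 218.3] [ 72.3  43.7 232. ]
240 250 [ 56.2   5.7 233.1] [ 81.1  43.7 247. ]
255 419 [ 56.8   6.3 248. ] [ 80.  44. 262.]
```

```bash
cat >> m2.py <<'E'
print("----")
m=reg&(abs(L[...,2]-10)<4)&(V<110)&(S<80)
xs=[];ys=[]
for x in range(-105,75,6):
    P=L[m&(abs(L[...,0]-x)<3)&(L[...,1]>15)]
    if len(P)>5: xs.append(x);ys.append(P[:,1].max())
f=np.polyfit(xs,ys,1);print("base edge",f,np.degrees(f[0]),np.std(np.polyval(f,xs)-ys))
tt=t&(L[...,2]>265)&(L[...,2]<274)
xs=[];lo=[];hi=[]
for y in range(0,42,4):
    P=L[tt&(abs(L[...,1]-y)<2)]
    if len(P)>5: xs.append(y);lo.append(P[:,0].min());hi.append(P[:,0].max())
print("tile",np.round(lo,1),np.round(hi,1),np.degrees(np.polyfit(xs,lo,1)[0]),np.degrees(np.polyfit(xs,hi,1)[0]))
P=L[reg&(u>212)&(u<240)&(abs(L[...,2]-73)<4)]
ys=[];xs=[]
for y in range(-18,24,3):
    Q=P[abs(P[:,1]-y)<1.5]
    if len(Q)>3: ys.append(y);xs.append(Q[:,0].max())
print("padface",np.round(xs,1),np.degrees(np.polyfit(ys,xs,1)[0]))
print(delta(C(73,0.7,114)+0,Rc()))
print(delta(C(72,0.7,125)+0,Rc()))
E
python3 m2.py | sed -n '/----/,$p'
```

```text
----
base edge [2.77566467e-03 3.76919793e+01] 0.15903387069197006 0.09122515740553855
tile [57.8 57.8 57.8 57.7 58.8 58.8 58.9 59.  59.  59.  59.1] [74.1 74.4 77.6 78.4 72.6 72.5 72.4 71.8 72.1 72.1 72. ] 2.318341336239632 -6.536593938427365
padface [30.  30.1 30.2 30.4 30.4 30.3 29.6 29.6 29.7 29.7 29.8 29.9 29.9 30. ] -0.6152001558072456
shift cm [ 0.31  0.57 13.78] rotvec [ 0.0058 -0.0014  0.003 ]
None
shift cm [ 0.32  0.48 12.68] rotvec [ 0.0058 -0.0014  0.003 ]
None
```

step_arm(commands=[0.3,-0.2,3,0.005,-0.001,0.003,0,0.3,-0.2,6,0.005,-0.001,0.003,0,0.3,-0.2,9,0.005,-0.001,0.003,0,0.3,-0.2,11.5,0.005,-0.001,0.003,0,0.3,-0.2,13,0.005,-0.001,0.003,0,0.3,-0.2,13,0.005,-0.001,0.003,0,0.3,-0.2,13,0.005,-0.001,0.003,0])

```text
clock: 6.2
eef_pos: [609.1, -206.4, 122.7]
tool_rot: [3.139, 0.0, 1.315]
force: [0.2, 0.1, -3.9]
width: 13.3
gripper_force: 59.3
```

Run:
```python
from h import *
print(delta(C(66,0.7,111),Rc()),ctrl.read_state()["eef_pos"],ctrl.read_state()["force"])
```

```text
shift cm [-0.02 -0.04  1.17] rotvec [0.0024 0.0005 0.0003]
None [ 609.12310688 -206.4070708   122.71544809] [ 0.23707182  0.13934902 -3.8690346 ]
```

Lower slowly to contact.

step_arm(commands=[0,0,0.4,0.002,0,0,0,0,0,0.7,0.002,0,0,0,0,0,0.9,0.002,0,0,0,0,0,1.0,0.002,0,0,0,0,0,1.05,0.002,0,0,0,0,0,1.05,0.002,0,0,0])

```text
clock: 6.8
eef_pos: [608.8, -205.8, 112.1]
tool_rot: [-3.141, 0.0, 1.315]
force: [-1.0, 0.8, 2.4]
width: 13.5
gripper_force: 60.5
```

step_arm(commands=[0,0.07,-0.03,0,0,0,0,0,0.14,-0.03,0,0,0,0,0,0.2,-0.03,0,0,0,0,0,0.2,-0.03,0,0,0,0])

```text
clock: 7.2
eef_pos: [609.5, -206.0, 112.1]
tool_rot: [-3.138, -0.0, 1.315]
force: [-4.0, 0.8, 6.4]
width: 13.2
gripper_force: 60.8
```

step_arm(commands=[0,0.05,0,0,0,0,0,0,0.1,0,0,0,0,0,0,0.1,0,0,0,0,0])

```text
clock: 7.5
eef_pos: [610.3, -206.2, 112.1]
tool_rot: [-3.138, -0.0, 1.315]
force: [-4.2, 0.6, 7.0]
width: 13.1
gripper_force: 61.0
```

step_arm(commands=[0,0.05,-0.08,0,0,0,0,0,0.1,-0.08,0,0,0,0,0,0.1,-0.08,0,0,0,0])

```text
clock: 7.8
eef_pos: [612.3, -206.6, 112.2]
tool_rot: [-3.14, 0.0, 1.315]
force: [-2.2, 1.0, 0.3]
width: 13.6
gripper_force: 60.1
```

step_arm(commands=[0,0.05,0,0,0,0,0,0,0.1,0,0,0,0,0,0,0.1,0,0,0,0,0])

```text
clock: 8.1
eef_pos: [612.4, -206.7, 112.2]
tool_rot: [-3.138, 0.0, 1.315]
force: [-4.6, 1.4, 1.4]
width: 13.1
gripper_force: 60.3
```

step_arm(commands=[0,0.1,0,0,0,0,0,0,0.2,0,0,0,0,0,0,0.2,0,0,0,0,0])

```text
clock: 8.4
eef_pos: [612.6, -206.8, 112.2]
tool_rot: [-3.134, -0.0, 1.315]
force: [-8.8, 2.6, 5.0]
width: 13.1
gripper_force: 60.7
```

Run:
```python
from h import *
import pickle
print(delta(C(68,0.7,111),Rc()),ctrl.read_state()["eef_pos"],ctrl.read_state()["force"],ctrl.read_state()["torque"])
d=ctrl.get_image("wrist");e=ctrl.get_image("scene");f=ctrl.get_image("side")
pickle.dump((d,e,f),open("w3.pkl","wb"))
A=cv2.resize(d["image"][90:290,130:330],(400,400),interpolation=cv2.INTER_CUBIC)
B=cv2.resize(f["image"][195:275,245:325],(400,400),interpolation=cv2.INTER_CUBIC)
save("w3",np.hstack([A,B]))
```

```text
shift cm [-0.07 -0.19  0.12] rotvec [-0.0072 -0.0005  0.0007]
None [ 612.61839498 -206.83375663  112.16642366] [-8.79750172  2.62803798  4.99752039] [0.65608475 1.97676085 0.21516079]
```

View pics/w3.png

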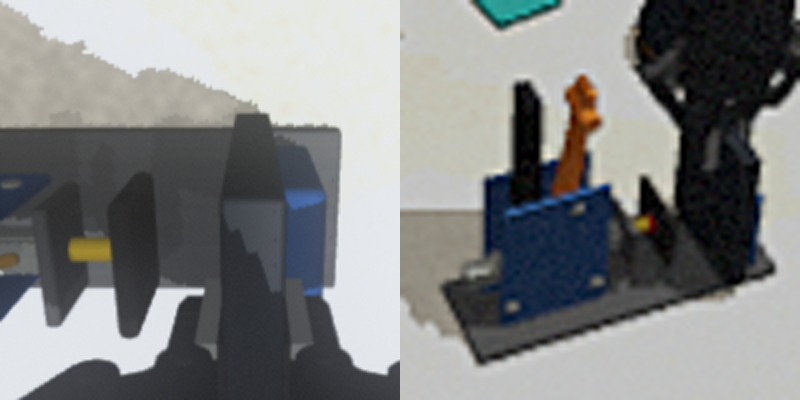

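The wrist crop on the left shows the tile flush with the blue jaw, with the tile's +y edge overhanging the base edge. The side crop shows the pad and yellow stem fully out, and the tile upright.

Run:
```python
from h import *
import pickle
d=pickle.load(open("w3.pkl","rb"))[0]
W=cloud(d);M=np.array([[np.cos(YAW),-np.sin(YAW)],[np.sin(YAW),np.cos(YAW)]])
L=W.copy();L[...,:2]=(W[...,:2]-O)@M;V=d["image"].max(2)
v,u=np.mgrid[:384,:512]
B=L[(abs(L[...,2]-10)<4)&(V<110)&(u>130)&(u<240)&(v<170)];print("base +y",np.percentile(B[:,1],[95,98,99.5]).round(1))
for z in range(30,125,12):
    P=L[(u>235)&(u<280)&(v<260)&(abs(L[...,2]-z)<6)&(V<90)]
    if len(P)>5:print(z,len(P),np.percentile(P,[3,97],axis=0).round(1).tolist())
hsv=cv2.cvtColor(d["image"],cv2.COLOR_RGB2HSV)
J=L[(hsv[...,0]>100)&(hsv[...,0]<130)&(hsv[...,1]>120)&(u>265)&(u<300)&(abs(L[...,2]-77)<5)];print("jaw",np.percentile(J,[2,98],axis=0).round(1).tolist())
P=L[(u>180)&(u<212)&(abs(L[...,2]-72)<4)];print("pad",np.percentile(P,[2,98],axis=0).round(1).tolist())
```

```text
base +y [38.1 38.3 38.4]
30 81 [[62.9, 32.4, 24.3], [86.2, 46.3, 35.5]]
42 91 [[62.8, 32.5, 36.3], [85.3, 46.4, 47.8]]
54 113 [[62.9, 32.5, 48.4], [84.5, 46.5, 59.6]]
66 113 [[62.9, 32.5, 61.2], [83.7, 46.5, 71.7]]
78 132 [[62.8, 17.9, 72.2], [80.9, 46.6, 83.8]]
90 115 [[63.0, 46.1, 84.9], [75.5, 46.7, 95.8]]
102 249 [[58.8, 12.9, 96.5], [81.5, 46.8, 107.6]]
114 338 [[59.6, 13.0, 108.5], [80.8, 46.9, 119.7]]
jaw [[79.5, -1.9, 75.8], [90.5, 32.0, 78.3]]
pad [[22.7, -20.2, 68.8], [30.2, 25.9, 74.3]]
```

step_arm(commands=[0,-0.18,0.03,0,0,0,0,0,-0.18,0.03,0,0,0,0,0,-0.18,0.03,0,0,0,0.2,0,-0.18,0,0,0,0,0.5,0,-0.18,0,0,0,0,0.6,0,-0.18,0,0,0,0,0.6,0,-0.18,0,0,0,0,0.6])

```text
clock: 9.25
eef_pos: [614.3, -207.1, 112.6]
tool_rot: [3.141, 0.001, 1.315]
force: [-0.0, 1.0, -0.5]
width: 51.1
gripper_force: 0.0
```

Run:
```python
from h import *
s=ctrl.read_state();print(s["force"],s["width"])
delta(C(66,0.7,270),Rc());delta(C(-64,1,270),Rc())
```

```text
[-0.00658758  0.95314959 -0.49433094] 51.107383488210914
shift cm [ -0.09  -0.55 -15.74] rotvec [0.0002 0.0005 0.0009]
shift cm [ -0.05 -13.55 -15.74] rotvec [0.0002 0.0005 0.0009]
```

step_arm(commands=[0,0,-2,0,0,0,0.6,0,0,-6,0,0,0,0.6,0,0,-11,0,0,0,0.8,0,0,-15.7,0,0,0,1,0,-4,-15.7,0,0,0,1,0,-9,-15.7,0,0,0,1,0,-13.5,-15.7,0,0,0,1,0,-13.5,-15.7,0,0,0,1,0,-13.5,-15.7,0,0,0,1])

```text
clock: 10.15
eef_pos: [483.2, -172.6, 270.2]
tool_rot: [3.141, -0.0, 1.315]
force: [1.0, -0.4, 0.9]
width: 85.1
gripper_force: 0.0
```

Run:
```python
from h import *
import pickle
delta(C(-63.5,1,175),Rc())
d=ctrl.get_image("wrist");e=ctrl.get_image("scene");f=ctrl.get_image("side")
pickle.dump((d,e,f),open("w4.pkl","wb"))
B=cv2.resize(f["image"][195:275,245:325],(380,380),interpolation=cv2.INTER_CUBIC)
A=cv2.resize(d["image"],(420,315));A=np.vstack([A,np.zeros((65,420,3),np.uint8)])
save("w4",np.hstack([A,B]))
```

```text
shift cm [-0.06  0.05  9.52] rotvec [ 0.0006 -0.0004  0.0005]
```

View pics/w4.png

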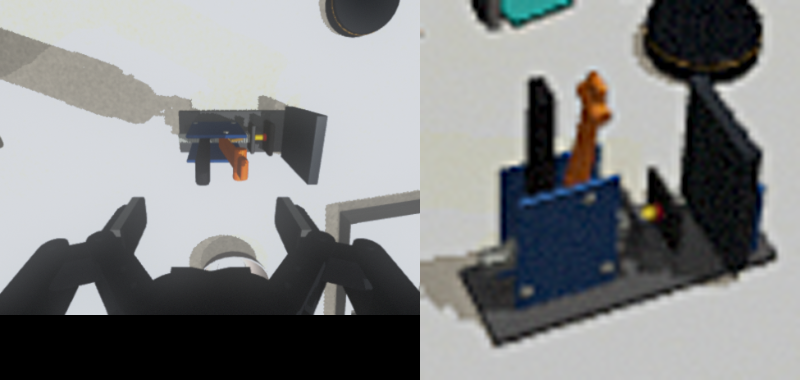

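The wrist view shows the tile standing alone at (305,145), with the handle and trigger at (203,160) and (235,160) between the fingers' lines. The side view shows the tile upright by the jaw and the stem fully out.

Run:
```python
from h import *
import pickle
M=np.array([[np.cos(YAW),-np.sin(YAW)],[np.sin(YAW),np.cos(YAW)]])
for n,d in zip("wcs",pickle.load(open("w4.pkl","rb"))):
    W=cloud(d);L=W.copy();L[...,:2]=(W[...,:2]-O)@M;V=d["image"].max(2)
    m=(abs(L[...,0]-69)<16)&(abs(L[...,1])<55)&(V<110)
    for z in (30,60,90,110,122,130):
        P=L[m&(abs(L[...,2]-z)<(4 if z>125 else 6))]
        if len(P)>8:print(n,z,len(P),np.percentile(P,[4,50,96],axis=0)[:,:2].round(1).tolist())
    P=L[(abs(L[...,2]-200)<3)&(abs(L[...,0]+73)<15)&(abs(L[...,1])<25)&(V<100)]
    if len(P)>8:print(n,"handle",len(P),np.percentile(P,[3,97],axis=0)[:,:2].round(1).tolist())
```

```text
w 30 182 [[60.5, -38.6], [62.0, 2.9], [62.6, 44.0]]
w 60 240 [[60.4, -36.7], [61.0, 9.3], [62.6, 45.6]]
w 90 322 [[60.6, -37.9], [61.1, 6.2], [61.7, 45.4]]
w 110 394 [[60.7, -37.9], [61.2, 5.7], [61.8, 45.0]]
w 122 446 [[60.7, -37.5], [61.2, 7.6], [62.6, 46.2]]
w 130 1009 [[61.0, -38.1], [66.4, 0.1], [73.0, 39.9]]
w handle 493 [[-77.6, -8.8], [-66.0, 14.2]]
c 30 22 [[70.2, -44.5], [73.7, -34.0], [81.8, 43.5]]
c 60 26 [[72.4, -44.0], [73.5, -30.5], [78.7, 45.9]]
c 90 77 [[71.5, -41.4], [73.9, -3.4], [76.0, 41.5]]
c 110 86 [[71.6, -42.5], [74.0, -2.0], [76.7, 43.6]]
c 122 105 [[62.8, -41.5], [73.6, 0.6], [75.9, 42.7]]
c 130 186 [[61.2, -41.2], [68.9, -0.9], [75.2, 41.6]]
c handle 19 [[-75.9, -12.4], [-65.2, -0.1]]
s 30 42 [[58.9, -43.0], [60.9, -4.1], [69.7, 40.1]]
s 60 41 [[58.5, -44.2], [61.3, -14.7], [72.5, 39.5]]
s 90 40 [[58.9, -43.9], [62.3, -8.6], [70.6, 39.5]]
s 110 45 [[59.4, -44.3], [62.6, -12.6], [70.1, 38.9]]
s 122 41 [[58.9, -44.1], [62.4, -17.7], [73.4, 39.6]]
s 130 84 [[59.8, -42.9], [65.9, -6.1], [73.8, 40.9]]
s handle 23 [[-78.2, -10.8], [-68.2, 12.5]]
```

step_arm(commands=[-0.05,0.05,3,0,0,0,1,-0.05,0.05,6,0,0,0,1,-0.05,0.05,8.5,0,0,0,1,-0.05,0.05,9.5,0,0,0,1,-0.05,0.05,9.5,0,0,0,1])

```text
clock: 10.8
eef_pos: [483.5, -173.6, 173.3]
tool_rot: [-3.138, 0.001, 1.315]
force: [-0.0, 0.8, -0.9]
width: 85.5
gripper_force: 0.0
```

step_arm(commands=[0,0,0,0,0,0,0,0,0,0,0,0,0,0,0,0,0,0,0,0,0,0,0,0,0,0,0,0,0,0,0,0,0,0,0,0,0,0,0,0,0,0,0])

```text
invalid input
```

step_arm(commands=[0,0,0,0,0,0,0,0,0,0,0,0,0,0,0,0,0,0,0,0,0,0,0,0,0,0,0,0,0,0,0,0,0,0,0,0,0,0,0,0,0,0])

```text
clock: 11.4
eef_pos: [483.5, -173.9, 177.4]
tool_rot: [3.14, -0.0, 1.315]
force: [-6.7, 3.0, 17.0]
width: 30.1
gripper_force: 59.5
```

```bash
cat > stem.py <<'E'
from h import *
import sys,pickle
M=np.array([[np.cos(YAW),-np.sin(YAW)],[np.sin(YAW),np.cos(YAW)]])
D=[(n,ctrl.get_image(n)) for n in("wrist","scene","side")]
pickle.dump(D,open("last.pkl","wb"))
T=[]
for n,d in D:
    W=cloud(d);L=W.copy();L[...,:2]=(W[...,:2]-O)@M
    hsv=cv2.cvtColor(d["image"],cv2.COLOR_RGB2HSV);H,S,V=[hsv[...,i].astype(int) for i in range(3)]
    box=(L[...,0]>-10)&(L[...,0]<80)
    P=L[(abs(L[...,1]-1)<24)&box&(abs(L[...,2]-70.5)<5)&(L[...,0]<58)&(V<110)&(S<90)]
    if len(P)>8:
        h=np.histogram(P[:,0],bins=np.arange(-10,60,2));print(n,"pad/head z70",[(int(e),int(c)) for e,c in zip(h[1],h[0]) if c>1])
    w=box&(abs(L[...,1]-1)<10)&(abs(L[...,2]-51)<14)
    for t,m in(("yel",(H>16)&(H<35)&(S>130)&(V>60)),("red",((H<10)|(H>170))&(S>130)&(V>50))):
        Q=L[w&m]
        if len(Q)>1:print(n,t,len(Q),np.percentile(Q[:,0],[3,97]).round(1))
    Q=L[(abs(L[...,0]-69)<14)&(abs(L[...,1])<55)&(V<110)&(abs(L[...,2]-115)<8)]
    if len(Q)>8:print(n,"tile",np.percentile(Q,[4,50,96],axis=0)[:,:2].round(1).tolist())
s=ctrl.read_state();print(s["clock"],s["width"],s["force"].round(1))
E
python3 stem.py
```

```text
wrist pad/head z70 [(2, 125), (4, 65), (6, 44), (8, 12), (26, 48), (28, 206), (30, 121), (32, 96), (34, 63)]
wrist yel 97 [13.3 24. ]
wrist red 40 [24.6 28.1]
wrist tile [[60.8, -37.2], [61.7, 8.6], [62.8, 46.1]]
scene pad/head z70 [(0, 3), (2, 8), (4, 12), (6, 11), (8, 3)]
scene yel 9 [ 7.5 16.4]
scene tile [[71.5, -43.1], [73.9, -1.0], [76.0, 43.0]]
side pad/head z70 [(2, 5), (4, 6), (6, 4), (28, 5), (30, 7), (32, 6), (34, 3), (36, 2)]
side yel 4 [18.1 22.2]
side red 4 [25.6 30. ]
side tile [[58.7, -44.2], [62.0, -17.0], [70.2, 35.6]]
11.55 29.782710740361715 [-6.4  1.8 15.9]
```

step_arm(commands=[0,0,0,0,0,0,1,0,0,0,0,0,0,1,0,0,0,0,0,0,1,0,0,0,0,0,0,1,0,0,0,0,0,0,1,0,0,0,0,0,0,1])

```text
clock: 12.15
eef_pos: [482.7, -173.2, 174.3]
tool_rot: [-3.139, 0.0, 1.315]
force: [0.7, -0.7, 0.6]
width: 85.3
gripper_force: 0.0
```

step_arm(commands=[0,0,0,0,0,0,0,0,0,0,0,0,0,0,0,0,0,0,0,0,0,0,0,0,0,0,0,0,0,0,0,0,0,0,0,0,0,0,0,0,0,0,0,0,0,0,0,0,0])

```text
clock: 12.85
eef_pos: [483.5, -173.9, 176.3]
tool_rot: [3.141, -0.0, 1.315]
force: [-5.2, 1.7, 16.3]
width: 30.0
gripper_force: 59.5
```

```bash
python3 stem.py
```

```text
wrist pad/head z70 [(10, 128), (12, 61), (14, 48), (16, 6), (34, 22), (36, 236), (38, 122), (40, 106), (42, 67)]
wrist yel 96 [22.5 32.1]
wrist red 42 [32.6 36. ]
wrist tile [[60.8, -37.2], [61.6, 9.2], [62.9, 46.1]]
scene pad/head z70 [(8, 4), (10, 12), (12, 4), (14, 15), (16, 3)]
scene yel 2 [11.5 18.1]
scene tile [[71.3, -43.0], [73.9, -1.0], [76.4, 42.9]]
side pad/head z70 [(10, 7), (12, 6), (14, 3), (36, 2), (38, 3), (40, 5), (42, 2)]
side yel 5 [24.9 33.5]
side red 4 [33.9 39.5]
side tile [[58.8, -44.1], [62.3, -16.3], [70.6, 37.9]]
13.0 30.08987012033249 [-4.6  0.7 16.2]
```

step_arm(commands=[0,0,0,0,0,0,1,0,0,0,0,0,0,1,0,0,0,0,0,0,1,0,0,0,0,0,0,1,0,0,0,0,0,0,1,0,0,0,0,0,0,1])

```text
clock: 13.6
eef_pos: [482.6, -173.2, 174.3]
tool_rot: [-3.139, 0.0, 1.315]
force: [-0.0, -0.8, 0.0]
width: 85.4
gripper_force: 0.0
```

step_arm(commands=[0,0,0,0,0,0,0,0,0,0,0,0,0,0,0,0,0,0,0,0,0,0,0,0,0,0,0,0,0,0,0,0,0,0,0,0,0,0,0,0,0,0,0,0,0,0,0,0,0])

```text
clock: 14.3
eef_pos: [483.5, -173.9, 176.4]
tool_rot: [3.141, -0.0, 1.315]
force: [-3.9, 1.9, 16.3]
width: 29.8
gripper_force: 59.5
```

step_arm(commands=[0,0,0,0,0,0,1,0,0,0,0,0,0,1,0,0,0,0,0,0,1,0,0,0,0,0,0,1,0,0,0,0,0,0,1,0,0,0,0,0,0,1])

```text
clock: 14.9
eef_pos: [482.6, -173.2, 174.3]
tool_rot: [-3.139, 0.0, 1.315]
force: [0.5, -0.1, 0.5]
width: 85.4
gripper_force: 0.0
```

step_arm(commands=[0,0,0,0,0,0,0,0,0,0,0,0,0,0,0,0,0,0,0,0,0,0,0,0,0,0,0,0,0,0,0,0,0,0,0,0,0,0,0,0,0,0,0,0,0,0,0,0,0])

```text
clock: 15.6
eef_pos: [483.5, -173.9, 176.3]
tool_rot: [3.141, -0.0, 1.315]
force: [-5.1, 1.7, 15.7]
width: 29.9
gripper_force: 59.5
```

```bash
python3 stem.py
```

```text
wrist pad/head z70 [(24, 25), (26, 154), (28, 57), (30, 44), (50, 8), (52, 259), (54, 133), (56, 108)]
wrist yel 84 [39.1 48.4]
wrist red 48 [48.1 52.3]
wrist tile [[60.7, -36.8], [61.6, 9.3], [62.7, 46.2]]
scene tile [[70.8, -42.2], [73.6, -2.2], [75.9, 42.6]]
side pad/head z70 [(26, 4), (28, 4), (30, 5), (52, 4), (54, 4), (56, 6)]
side yel 5 [42.1 47.3]
side red 4 [49.4 54.3]
side tile [[59.1, -44.6], [62.7, -13.7], [70.3, 39.7]]
15.75 30.270220478759363 [-3.9  1.4 15.5]
```

step_arm(commands=[0,0,0,0,0,0,1,0,0,0,0,0,0,1,0,0,0,0,0,0,1,0,0,0,0,0,0,1,0,0,0,0,0,0,1,0,0,0,0,0,0,1])

```text
clock: 16.35
eef_pos: [482.6, -173.2, 174.3]
tool_rot: [-3.139, 0.0, 1.315]
force: [-0.4, 0.1, -0.5]
width: 85.5
gripper_force: 0.0
```

step_arm(commands=[0,0,0,0,0,0,0,0,0,0,0,0,0,0,0,0,0,0,0,0,0,0,0,0,0,0,0,0,0,0,0,0,0,0,0,0,0,0,0,0,0,0,0,0,0,0,0,0,0])

```text
clock: 17.05
eef_pos: [483.5, -173.9, 176.5]
tool_rot: [3.141, -0.0, 1.315]
force: [-5.1, 1.0, 17.9]
width: 30.0
gripper_force: 59.5
```

```bash
python3 stem.py
python3 - <<'E'
from h import *
import pickle
D=dict(pickle.load(open("last.pkl","rb")))
A=cv2.resize(D["wrist"]["image"],(420,315));A=np.vstack([A,np.zeros((85,420,3),np.uint8)])
B=cv2.resize(D["side"]["image"][200:270,255:325],(380,400),interpolation=cv2.INTER_CUBIC)
save("w5",np.hstack([A,B]))
E
```

```text
wrist pad/head z70 [(32, 116), (34, 96), (36, 56), (38, 24), (52, 27), (54, 263), (56, 121)]
wrist yel 33 [46.2 49.6]
wrist red 44 [50.  53.7]
wrist tile [[61.3, -37.4], [62.1, 8.5], [63.2, 46.0]]
scene tile [[72.2, -42.7], [74.3, 0.2], [76.7, 41.8]]
side pad/head z70 [(32, 2), (34, 6), (36, 4), (38, 3), (52, 2), (54, 2), (56, 7)]
side red 5 [49.8 53. ]
side tile [[59.6, -44.8], [62.8, -20.0], [72.0, 35.7]]
17.2 30.03971118702457 [-5.   1.  18.6]
```

View pics/w5.png

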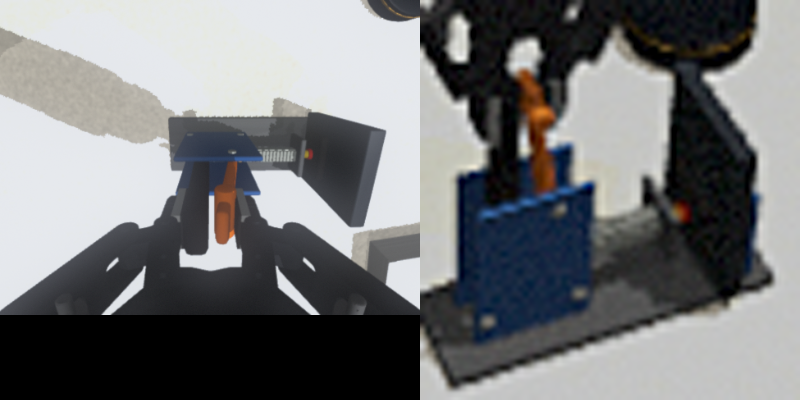

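The wrist and side views show the pad on the tile, with only a short piece of stem left: red plus a little yellow, at (308,155) in the wrist crop. The pad is pushed in by about 6.5 mm. One more 4 mm tooth would bring it to about 10.5 mm, so I'll let the trigger out just over half way and squeeze again.

step_arm(commands=[0,0,0,0,0,0,0.67,0,0,0,0,0,0,0.67,0,0,0,0,0,0,0.67,0,0,0,0,0,0,0.67,0,0,0,0,0,0,0.67,0,0,0,0,0,0,0.67])

```text
clock: 17.8
eef_pos: [484.4, -173.7, 174.7]
tool_rot: [3.141, 0.001, 1.315]
force: [4.1, -1.2, -0.2]
width: 57.3
gripper_force: 2.5
```

step_arm(commands=[0,0,0,0,0,0,0,0,0,0,0,0,0,0,0,0,0,0,0,0,0,0,0,0,0,0,0,0,0,0,0,0,0,0,0,0,0,0,0,0,0,0,0,0,0,0,0,0,0])

```text
clock: 18.5
eef_pos: [483.5, -173.7, 176.2]
tool_rot: [3.141, -0.0, 1.315]
force: [-2.2, 1.1, 16.8]
width: 30.0
gripper_force: 59.8
```

```bash
python3 stem.py
```

```text
wrist pad/head z70 [(34, 12), (36, 160), (38, 77), (40, 62), (42, 2), (52, 19), (54, 263), (56, 131)]
wrist yel 2 [48.9 49.1]
wrist red 46 [50.  53.9]
wrist tile [[61.2, -37.2], [62.1, 9.2], [63.3, 46.2]]
scene tile [[71.9, -42.0], [74.0, 1.7], [77.0, 42.9]]
side pad/head z70 [(36, 4), (38, 7), (40, 4), (52, 3), (54, 4), (56, 5)]
side red 6 [52.4 54.4]
side tile [[59.5, -45.1], [62.9, -13.3], [72.6, 38.1]]
18.65 30.285559675227166 [-1.9  1.3 16.8]
```

```bash
python3 -c "
from cell import ctrl
print(ctrl.finish_job())"
```

```text
the job is handed in; nothing more can be done
None
```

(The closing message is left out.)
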